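# Turn and hold the interlock reset key

### The job

Reset the machine's safety interlock: fold the yellow cover of the key switch all the way back to its stop, take the red key from its wooden stand, push it into the keyhole past the sticky pins until it is fully home, and turn it a quarter turn clockwise (seen from above) to its stop. The switch springs back, so finish while still holding the key turned, with the cover still folded back; leave the screw jar, the wax tin and the walnut block where they are.

Things in the scene. Friction and masses are not known exactly. Their poses are not given: they have to be found in the camera images.
- key_switch: interlock key switch fixed to the table: grey box 110 x 100 x 50 mm with an aluminium top. Origin at the centre of its underside; x points from its front (the cover's free edge) to its hinge, z up. Rims along the left and right edges (y = +-47 mm) rise to 58 mm, the hinge rail at the back (x = 49 to 57 mm) to 59 mm; small screw ears stick out at the foot of both sides.
- keyhole (a point): centre of the keyhole's mouth, 55 mm above the table over the middle of the box; axes as the box's. A steel funnel, 29 x 14 mm at the mouth, narrows over 5 mm of height to a slot 23 mm long (box x) and 8 mm wide (y) through a fixed 4 mm plate. The turning barrel lies under the plate. The key turns only within about 4 mm of fully home, and cannot be drawn out while turned.
- barrel_floor (a point): bottom of the barrel, 39 mm below the keyhole's mouth, 16 mm above the table: the key's tip stands here when fully home. The barrel's slot is 7 mm wide. On the way two pairs of sprung pins grip the blade, the first when the tip is about 20 mm, the second when it is about 11 mm above this point; each pair takes 8 to 12 N of push. Rocking the key a few degrees about its axis meanwhile is harmless.
- barrel (a joint): turn of the lock barrel, rad: 0 at rest with its slot in line with the keyhole, growing clockwise seen from above, hard stop at 1.5. A spring turns it back with 0.04 N m at 0 and 0.16 N m at 1.5. The key has about 0.1 rad of play in it.
- cover (a joint): angle of the cover, rad: 0 lying shut over the keyhole, 1.57 upright, stop at 2.1 leaning back. The hinge is stiff (0.1 N m) and the cover stays where it is left; it starts half open (0.7 to 1.0), in the way above the keyhole.
- cover_hinge (a point): middle of the cover's hinge axis, 62 mm above the table, 53 mm behind the keyhole (box x), axis along the box's y; axes as the box's
- cover_edge (a point): middle of the cover's free edge, a round bar of 8 mm diameter, 88 mm long; 100 mm from the hinge axis. The cover is a yellow plastic panel 4 mm thick and 96 mm wide. It is opened by pushing its free edge or underside up and back, away from the box's front.
- key: chunky steel key, 91 mm long, 60 g, standing tip down in the stand. Origin at the tip, z up the key, x along the blade's width. Blade 20 mm wide (x), 5 mm thick (y) up to z = 26 mm, round tip; neck of 6 mm diameter; collar of 18 mm diameter at z = 46 to 49 mm; flat red grip 34 mm wide (x), 10 mm thick (y), z = 49 to 91 mm. Alike either way round (half turn about z).
- key_stand: dark wooden stand fixed to the table, 60 x 46 mm and 52 mm tall on a foot of 72 x 58 mm; origin at the centre of its underside. The key hangs by its collar on the top, its blade in a slot 24 x 9 mm along the stand's x, its tip 6 mm above the table; it lifts straight out.
- screw_jar: white jar with black lid, 64 mm diameter, 78 mm tall, beside the key switch; origin at the centre of its underside; leave alone
- walnut_block: dark walnut block 45 x 60 x 35 mm beyond the stand; origin at the centre of its underside; leave alone
- wax_tin: round wax tin, 72 mm diameter, 26 mm tall; origin at the centre of its underside; leave alone
Not all that is in view belongs to the job. There is more than one size of the key_switch; the job needs the larger.

How it is judged:
By the outcome, as a careful person would: the job done as asked, in the order asked, and still so for the second after the job is handed in, while the arm keeps its last pose, push and grip.
It also fails if it takes over 67 s, if anything falls off the work surface, if the arm or the gripper's body presses on something with over 40 N, if the wrist force passes 120 N, or if a joint passes its speed limit or range.

### The arm

A 6-joint arm with a two-finger parallel gripper is mounted at the origin on a cart in front of the work surface, level with it; the furniture and walls round the work are solid. World frame = base frame: x ahead of the robot, y to its left, z up, the work surface at z = 0. Lengths are in m, angles in rad, forces in N, time in s.
With the tool pointing down it reaches from about 0.35 to 0.95 m from the base axis. Payload 17.4 kg.
Tool frame: the origin (TCP) lies on the centre line of the jaws, within the pads' length; the fingertips stand 25 mm ahead of it and the grasp point (between the pads) lies 6 mm ahead of it; z points along the fingers, y is the line along which they close (so a half turn about z gives the same grasp; the last joint's range is limited). The gripper opens to 93 mm and grips with 3 to 60 N. Pads are 15 mm wide; open, the fingers measure 128 mm over their backs; the gripper's body (75 mm by 188 mm) begins 65 mm behind the grasp point.
Start: joints at [-1.355, 0.116, 1.442, -0, 1.584, -0.038], TCP at [0.169, -0.653, 0.244] pointing down, gripper open.
Joint ranges: [-2.83, 2.83], [-0.83, 2.19], [0.07, 2.5], [-1.14, 4.28], [0.01, 3], [-2.97, 2.97]. Speed limits (rad/s): [1.89, 1.89, 2.22, 3.14, 3.14, 3.14].

### API

Orientations are given as [roll, pitch, yaw] about the fixed x, y, z axes, in that order (R = Rz(yaw) Ry(pitch) Rx(roll)).
In Python, from cell import arm gives the robot as it stands. The module is installed in compiled form; this text tells all that it offers.
- The arm moves only by the tool apply_moves, never from a script. Its argument "steps" is a list that holds one entry, the list of rows, each a list of 7 numbers: the opening, from 0 (shut) to 1 (fully open), then the shift along the tool's x, y, z in m, then the turn, a rotation vector about the tool's x, y, z in rad. A call has 1 to 5 rows; each row shifts and turns the commanded pose from where the row before left it, along the tool's axes as they then stand; what a row does not reach is not made up. A row lasts 1/12 s, in which the tool goes at most 41.7 mm and 7.16 degrees, less where a joint would pass 70% of its speed; a pose out of reach is approached as far as the arm can. A call with a gripper value outside its range is refused whole. The fingers move at their own pace and stop on an object; "squeeze" is the grip in N (left out, the last holds). Time passes only in rows, so rows that do not move let the fingers close. It gives the time, the measured TCP pose, the force, the opening and the grip force at its end, in the units of the state.
- arm.sense(): the state, without advancing time (a new reading comes with each control period).
- arm.read_camera(name): name is "scene" or "side" or "wrist"; returns a dict with "img" (400x640x3 uint8, red, green, blue), "depth" (400x640 float32, m along the optical axis (not along the pixel's ray), 0 where there is no reading), "camera_matrix" (3x3 intrinsics, pixels), "dist" ([k1, k2, p1, p2, k3] as OpenCV has them; the pictures are not rectified), "xyz" and "rotation" of the camera in the world. Camera axes: x right, y down, z forward; pixel columns grow to the right and rows downward; lengths in m; the calibration is good to about 2 mm. A picture is of the moment at which its call begins.
- arm.sign_off(): hands the job in; it is judged then, once.
The state is a dict: "t": time; "joint_pos": joint angles; "joint_velocities": joint speeds; "effort": joint torques, N m; "position": TCP position; "orientation": TCP orientation; "ft_force": force on the tool from outside, world axes, zero at the start; "moment": the same for the moment, N m; "gripper_width": finger opening in m; "grasp_force": force on a finger pad.
Only numpy, scipy, OpenCV 4.12 (cv2) and the standard library are available. Lean on these libraries where they do the work, as an engineer would, in place of code of your own. Each camera call takes 0.05 s, during which the arm holds its last target. There are 200 camera calls.

## Working session

There is one attempt and no reset: what is moved stays moved. The work goes in short steps, Python scripts to look and compute and a tool call to move; the robot and the scene stay as the last step left them, time stands still between calls to the robot, and variables do not carry over. Pictures are saved under pics/ and viewed, at most 10 in all, crops included, and the job is handed in when it is done.

Besides the shell and the picture viewer there is one more tool, called as name([rows], argument=value, ...), one row to a line, values as JSON. apply_moves: Moves the arm, as the interface text tells. Its arguments: {"type":"object","properties":{"steps":{"type":"array"},"squeeze":{"type":"number"}},"required":["steps"]}

```bash
mkdir -p pics
cat > h.py <<'E'
import numpy as np, cv2
from cell import arm
from scipy.spatial.transform import Rotation as R
def cam(n,save=None):
    c=arm.read_camera(n)
    if save: cv2.imwrite('pics/'+save,c['img'][:,:,::-1])
    return c
def Rm(c):
    r=np.array(c['rotation'],float)
    return r if r.shape==(3,3) else R.from_euler('xyz',r).as_matrix()
def cloud(c):
    h,w=c['depth'].shape
    u,v=np.meshgrid(np.arange(w),np.arange(h))
    p=cv2.undistortPoints(np.stack([u,v],-1).reshape(-1,1,2).astype(np.float64),np.array(c['camera_matrix']),np.array(c['dist'])).reshape(h,w,2)
    P=np.dstack([p,np.ones((h,w))])*c['depth'][...,None]
    return P@Rm(c).T+np.array(c['xyz'])
E
python3 - <<'E'
from h import *
ims=[]
for n in ['scene','side','wrist']:
    c=cam(n,n+'0.png'); np.savez('pics/'+n+'0.npz',**c); print(n,c['xyz'],np.shape(c['rotation']),np.array(c['rotation']).round(3).tolist(),np.array(c['camera_matrix']).round(1).tolist(),np.shape(c['dist']))
print(arm.sense())
E
```

```text
scene [-0.13565913  0.50788268  0.98332888] (3,) [-2.44, -0.012, -2.032] [[497.7, 0.0, 320.7], [0.0, 497.7, 200.7], [0.0, 0.0, 1.0]] (5,)
side [ 0.27337926 -0.87670786  0.58455207] (3,) [-2.038, -0.023, -0.242] [[496.2, 0.0, 313.8], [0.0, 496.2, 204.0], [0.0, 0.0, 1.0]] (5,)
wrist [ 0.25021592 -0.6329905   0.3839969 ] (3,) [2.841, 0.001, -1.316] [[278.8, 0.0, 325.2], [0.0, 278.8, 198.9], [0.0, 0.0, 1.0]] (5,)
{'t': 0.15, 'joint_pos': array([-1.35476661e+00,  1.16426333e-01,  1.44208545e+00, -3.28426076e-05,
        1.58399101e+00, -3.78040013e-02]), 'joint_velocities': array([ 1.74159005e-03, -2.87207320e-03, -2.39802363e-03,  8.63247449e-04,
       -7.33162553e-04,  5.06850231e-06]), 'effort': array([ 3.27300833e-03, -7.21761060e+01, -6.22948837e+01,  7.80425104e-02,
        2.25361786e-02, -6.73905288e-05]), 'position': array([ 0.16945849, -0.65326134,  0.24305705]), 'orientation': array([-3.14068192e+00, -1.58203763e-06,  2.53833298e-01]), 'ft_force': array([-0.61788755, -0.48035766, -0.21066669]), 'moment': array([-0.0191315 , -0.04623857,  0.00515989]), 'grasp_force': 0.0, 'gripper_width': 0.09275245100356812}
```

View pics/scene0.png

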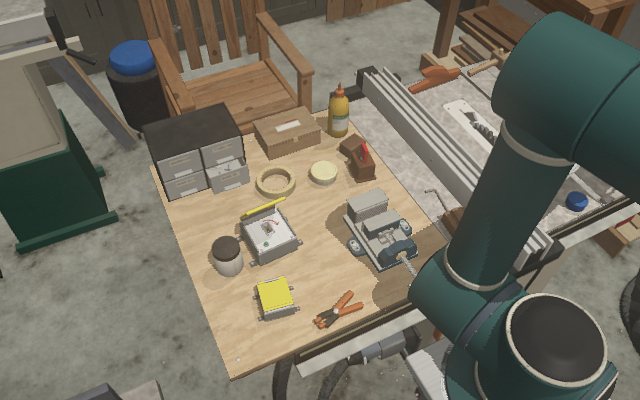

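View pics/side0.png

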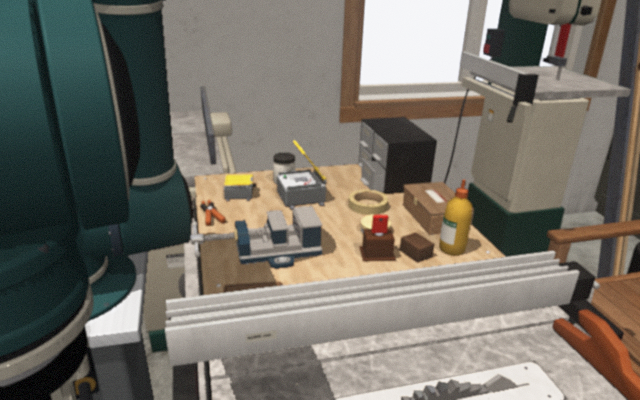

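Scene picture: the candidates for the key switch are the larger box with its half-open yellow cover at (268,235) and a smaller, shut one at (275,297). The larger is wanted. The red key is at (365,152) in the stand at (362,168). Also there are the walnut block (350,145), the wax tin (323,172), the jar (228,255), the tape ring (275,182), a vise (380,230) and pliers (340,310). I'll measure these from depth and check with one crop.

Run:
```python
from h import *
def load(n): return dict(np.load(f'pics/{n}0.npz'))
S=load('scene');D=load('side')
for n,c,boxes in [('scene',S,{'switch':(235,190,305,268),'key':(340,135,380,185),'jar':(208,232,248,280),'small':(252,272,302,322)}),('side',D,{'switch':(270,135,335,210),'key':(355,208,400,265)})]:
    P=cloud(c); hsv=cv2.cvtColor(c['img'],cv2.COLOR_RGB2HSV)
    for k,(a,b,e,f) in boxes.items():
        p=P[b:f,a:e].reshape(-1,3); h=hsv[b:f,a:e].reshape(-1,3); ok=c['depth'][b:f,a:e].ravel()>0
        p=p[ok];h=h[ok]
        print(n,k,'zhist',np.histogram(p[:,2],np.arange(-.01,.2,.01))[0])
        def rect(m,t):
            if m.sum()<8: print('  ',t,'few',m.sum());return
            r=cv2.minAreaRect((p[m][:,:2]*1000).astype(np.float32)); print('  ',t,m.sum(),'mean',p[m].mean(0).round(4),'rect',np.round(r[0],1),np.round(r[1],1),round(r[2],1),'z',np.percentile(p[m][:,2],[2,50,98]).round(3))
        yel=(abs(h[:,0]-28)<6)&(h[:,1]>170)&(h[:,2]>100); red=((h[:,0]<6)|(h[:,0]>174))&(h[:,1]>170)&(h[:,2]>80)
        if k in('switch','small'): rect(yel,'yellow'); rect(~yel&(p[:,2]>.044)&(p[:,2]<.064),'top')
        if k=='key': rect(red,'red'); rect(~red&(p[:,2]>.045)&(p[:,2]<.056),'standtop')
        if k=='jar': rect(p[:,2]>.07,'lid')
ims=[]
for c,(a,b,e,f) in [(S,(225,185,315,275)),(D,(260,130,350,220)),(S,(325,125,395,195)),(D,(345,200,415,270))]:
    ims.append(cv2.resize(c['img'][b:f,a:e],(300,300),interpolation=cv2.INTER_CUBIC))
cv2.imwrite('pics/crop.png',np.vstack([np.hstack(ims[:2]),np.hstack(ims[2:])])[:,:,::-1])
```

```text
scene switch zhist [ 125 2501  227  253  160  266 1494  167   35   42    2    2    2    3
    1  129   29    0    0    0]
   yellow few 0
   top 1813 mean [0.5358 0.3029 0.0537] rect [537.6 325.2] [110.9 152.9] 2.4 z [0.046 0.053 0.062]
scene key zhist [ 24 948 139 103 282 134 238  27  22  18  32  22   0   0   0   0   0   0
   0   0]
   red 13 mean [ 0.6409 -0.0156  0.1005] rect [640.7 -15.8] [ 4.  26.8] 81.8 z [0.098 0.101 0.102]
   standtop 188 mean [ 0.6357 -0.0099  0.0527] rect [642.1 -14.4] [47.  64.3] 77.9 z [0.045 0.054 0.056]
scene jar zhist [ 60 783  82  80  68  90 104  70 172 410   0   0   0   0   0   0   0   0
   0   0]
   lid 582 mean [0.5124 0.4086 0.0806] rect [515.1 408.3] [62.6 60.3] 54.8 z [0.072 0.081 0.085]
scene small zhist [  82 1193   67   80  149  909    9    0    0    0    0    0    0    0
    0    0    0    0    0    0]
   yellow few 0
   top 758 mean [0.3802 0.3496 0.0462] rect [381.9 349.5] [64.6 75.1] 81.2 z [0.044 0.046 0.049]
side switch zhist [523 611 177 184 182 505 529 104 266  18  10   7   9   9   8  49   0   0
   0   0]
   yellow few 0
   top 994 mean [0.5335 0.3076 0.0517] rect [538.9 328.4] [114.1 175.7] 2.5 z [0.045 0.051 0.062]
side key zhist [539 712 213 289 128 145 262  69  67  66  72   0   0   0   0   0   0   0
   0   0]
   red 228 mean [ 0.6398 -0.0208  0.0767] rect [641.2 -19. ] [15.6 35.5] 82.1 z [0.058 0.076 0.097]
   standtop 315 mean [ 0.6374 -0.0247  0.0509] rect [640.8 -18.1] [51.  60.9] 80.2 z [0.046 0.051 0.054]
```

View pics/crop.png

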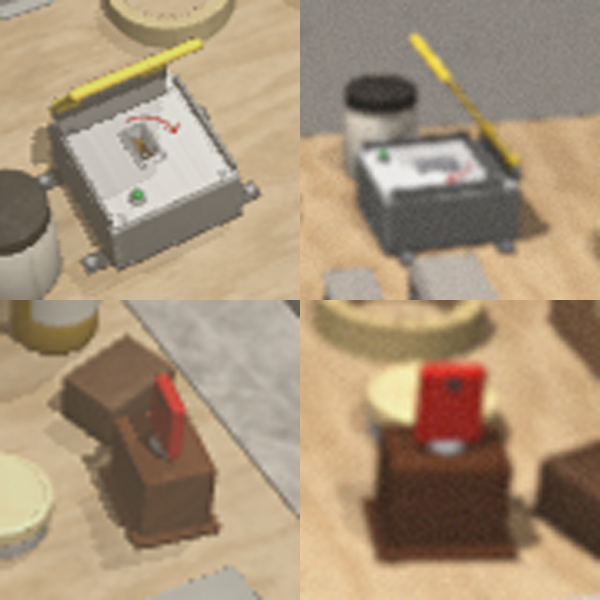

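The crops confirm the choice. The larger switch's cover leans half open with its hinge on the far (+x) side, and the red key stands in the stand. Next I'll refine the box pose and cover edge.

```bash
cat >> h.py <<'E'
def boxfit(p,z0,lx,ly,th0):
    pass
E
python3 - <<'E'
from h import *
for n,(a,b,e,f) in [('scene',(235,190,305,268)),('side',(270,135,335,210))]:
    c=dict(np.load(f'pics/{n}0.npz'));P=cloud(c)
    p=P[b:f,a:e].reshape(-1,3);h=cv2.cvtColor(c['img'],cv2.COLOR_RGB2HSV)[b:f,a:e].reshape(-1,3)
    y=(h[:,0]>22)&(h[:,0]<36)&(h[:,1]>140)&(p[:,2]>.11)
    q=p[y]
    if len(q)>8:
        r=cv2.fitLine((q[:,:2]*1000).astype(np.float32),cv2.DIST_HUBER,0,.01,.01).ravel()
        print(n,'edge',len(q),q.mean(0).round(4),'zr',np.percentile(q[:,2],[5,50,95]).round(3),'ydir deg',np.degrees(np.arctan2(r[1],r[0])).round(1),'y ext',np.percentile(q[:,1],[1,99]).round(3),'x',np.percentile(q[:,0],[1,99]).round(3))
    m=(p[:,2]>.044)&(p[:,2]<.066)&(p[:,1]<.37)&(p[:,1]>.23)&(p[:,0]<.61)
    r=cv2.minAreaRect((p[m][:,:2]*1000).astype(np.float32));print('box',r, [np.percentile(p[m][:,i],[.5,99.5]).round(4) for i in (0,1)])
    # rough grid of mean angles from front wall z<0.04
    print('top z',np.median(p[m][:,2]))
E
```

```text
scene edge 81 [0.5321 0.3004 0.1469] zr [0.144 0.147 0.151] ydir deg -85.6 y ext [0.253 0.346] x [0.526 0.543]
box ((539.2389526367188, 299.42535400390625), (111.15792083740234, 100.01498413085938), 3.176178216934204) [array([0.4839, 0.5931]), array([0.2491, 0.3503])]
top z 0.05340249828957999
side edge 37 [0.5311 0.2854 0.1443] zr [0.142 0.144 0.146] ydir deg -86.6 y ext [0.251 0.333] x [0.527 0.537]
box ((538.87646484375, 296.1410217285156), (114.28778839111328, 107.83056640625), 4.439775466918945) [array([0.4834, 0.5954]), array([0.243 , 0.3486])]
top z 0.05042677057301981
```

```bash
cat >> h.py <<'E'
def plan(wps,p=None,rpy=None,op=0):
    """wps: (x,y,z,yaw,n); tool-down rows (mid-point free, tool frame of row start), rounded"""
    s=arm.sense(); p=np.array(s['position'] if p is None else p,float)
    r=R.from_euler('xyz',s['orientation'] if rpy is None else rpy)
    for x,y,z,yaw,n in wps:
        p0=p.copy(); rt=R.from_euler('xyz',[np.pi,0,yaw])
        rv=(r.inv()*rt).as_rotvec()
        for i in range(n):
            k=n-i
            rv=(r.inv()*rt).as_rotvec()/k
            d=r.inv().apply((np.array([x,y,z])-p)/k)
            row=np.round(np.r_[op,d,rv],3); print(row.tolist(),end=',' if (i+1)%5 else '\n')
            p=p+r.apply(row[1:4]); r=r*R.from_rotvec(row[4:])
        print('->',p.round(4),r.as_euler('xyz').round(4))
def st():
    s=arm.sense(); print('t',round(s['t'],2),'p',s['position'].round(4),'o',s['orientation'].round(3),'F',s['ft_force'].round(1),'M',s['moment'].round(2),'w',round(s['gripper_width'],4),'g',round(s['grasp_force'],1),'q',np.round(s['joint_pos'],2))
E
python3 - <<'E'
from h import *
P=cloud(dict(np.load('pics/scene0.npz'))).reshape(-1,3)
for x in np.arange(.2,.7,.1):
    print(round(x,1),[ (lambda q: round(float(np.percentile(q[:,2],99.5)),3) if len(q)>5 else None)(P[(P[:,0]>x)&(P[:,0]<x+.1)&(P[:,1]>y)&(P[:,1]<y+.1)&(P[:,2]<.4)]) for y in np.arange(-.4,.25,.1)])
plan([(.42,-.2,.25,1.7,15),(.45,.297,.16,3.21,15)])
E
```

```text
0.2 [0.008, 0.081, 0.081, -0.779, 0.397, 0.207, 0.022]
0.3 [0.009, None, 0.051, 0.007, 0.072, 0.044, 0.022]
0.4 [None, 0.082, 0.082, 0.022, 0.08, 0.039, 0.056]
0.5 [0.009, 0.083, 0.082, 0.009, 0.081, 0.067, 0.151]
0.6 [0.011, 0.083, 0.082, 0.102, 0.058, 0.032, 0.032]
[0.0, 0.024, -0.025, -0.0, -0.0, -0.0, -0.096],[0.0, 0.026, -0.023, -0.0, -0.0, -0.0, -0.096],[0.0, 0.028, -0.02, -0.001, -0.0, -0.0, -0.096],[0.0, 0.03, -0.017, -0.0, -0.0, -0.0, -0.097],[0.0, 0.031, -0.014, -0.001, -0.0, -0.0, -0.096]
[0.0, 0.033, -0.011, -0.0, -0.0, -0.0, -0.097],[0.0, 0.034, -0.008, -0.001, -0.0, -0.0, -0.096],[0.0, 0.034, -0.005, -0.0, -0.0, -0.0, -0.097],[0.0, 0.034, -0.001, -0.001, -0.0, -0.0, -0.096],[0.0, 0.035, 0.002, -0.0, -0.0, -0.0, -0.097]
[0.0, 0.034, 0.005, -0.001, -0.0, -0.0, -0.096],[0.0, 0.034, 0.008, -0.0, -0.0, -0.0, -0.097],[0.0, 0.032, 0.012, -0.001, -0.0, -0.0, -0.096],[0.0, 0.031, 0.014, -0.0, -0.0, -0.0, -0.097],[0.0, 0.03, 0.018, -0.001, -0.0, -0.001, -0.096]
-> [ 0.4201 -0.2001  0.2504] [-3.1414e+00  1.0000e-04  1.6998e+00]
[0.0, 0.033, 0.006, 0.006, -0.0, -0.0, -0.101],[0.0, 0.032, 0.01, 0.006, -0.0, -0.0, -0.101],[0.0, 0.031, 0.013, 0.006, -0.0, -0.0, -0.101],[0.0, 0.029, 0.016, 0.006, -0.0, -0.0, -0.101],[0.0, 0.027, 0.018, 0.006, -0.0, -0.0, -0.101]
[0.0, 0.026, 0.021, 0.006, -0.0, -0.0, -0.101],[0.0, 0.023, 0.024, 0.006, -0.0, -0.0, -0.1],[0.0, 0.021, 0.026, 0.006, -0.0, -0.0, -0.101],[0.0, 0.018, 0.028, 0.006, -0.0, -0.0, -0.1],[0.0, 0.015, 0.029, 0.006, -0.0, -0.0, -0.101]
[0.0, 0.012, 0.031, 0.006, -0.0, -0.0, -0.1],[0.0, 0.009, 0.032, 0.006, -0.0, -0.0, -0.101],[0.0, 0.006, 0.033, 0.006, -0.0, -0.0, -0.1],[0.0, 0.002, 0.033, 0.006, -0.0, -0.0, -0.101],[0.0, -0.0, 0.033, 0.006, -0.0, -0.0, -0.1]
-> [0.4497 0.2974 0.1603] [-3.1415e+00 -2.0000e-04 -3.0734e+00]
```

apply_moves([
  [[0,0.024,-0.025,0,0,0,-0.096],[0,0.026,-0.023,0,0,0,-0.096],[0,0.028,-0.02,0,0,0,-0.096],[0,0.03,-0.017,0,0,0,-0.097],[0,0.031,-0.014,0,0,0,-0.096]],
])

```text
t: 0.57
position: [0.2535, -0.5012, 0.2433]
orientation: [-3.141, -0.0, 0.739]
ft_force: [0.3, -0.7, -0.1]
gripper_width: 0.0641
grasp_force: 0.0
```

apply_moves([
  [[0,0.033,-0.011,0,0,0,-0.097],[0,0.034,-0.008,0,0,0,-0.096],[0,0.034,-0.005,0,0,0,-0.097],[0,0.034,-0.001,0,0,0,-0.096],[0,0.035,0.002,0,0,0,-0.097]],
])

```text
t: 0.98
position: [0.3377, -0.35, 0.2436]
orientation: [3.142, 0.0, 1.222]
ft_force: [1.3, -0.2, 0.3]
gripper_width: 0.031
grasp_force: 0.0
```

apply_moves([
  [[0,0.034,0.005,0,0,0,-0.096],[0,0.034,0.008,0,0,0,-0.097],[0,0.032,0.012,0,0,0,-0.096],[0,0.031,0.014,0,0,0,-0.097],[0,0.03,0.018,0,0,0,-0.096]],
])

```text
t: 1.4
position: [0.4204, -0.1986, 0.2437]
orientation: [3.141, 0.0, 1.704]
ft_force: [1.1, -0.9, -0.2]
gripper_width: 0.0013
grasp_force: 0.0
```

apply_moves([
  [[0,0.033,0.006,0.006,0,0,-0.101],[0,0.032,0.01,0.006,0,0,-0.101],[0,0.031,0.013,0.006,0,0,-0.101],[0,0.029,0.016,0.006,0,0,-0.101],[0,0.027,0.018,0.006,0,0,-0.101]],
])

```text
t: 1.82
position: [0.4303, -0.0326, 0.2133]
orientation: [3.141, 0.0, 2.21]
ft_force: [0.2, 0.2, -0.6]
gripper_width: 0.0008
grasp_force: 0.0
```

apply_moves([
  [[0,0.026,0.021,0.006,0,0,-0.101],[0,0.023,0.024,0.006,0,0,-0.1],[0,0.021,0.026,0.006,0,0,-0.101],[0,0.018,0.028,0.006,0,0,-0.1],[0,0.015,0.029,0.006,0,0,-0.101]],
])

```text
t: 2.23
position: [0.44, 0.1332, 0.1834]
orientation: [3.141, 0.0, 2.713]
ft_force: [1.3, 0.0, 0.2]
gripper_width: 0.0005
grasp_force: 0.0
```

apply_moves([
  [[0,0.012,0.031,0.006,0,0,-0.1],[0,0.009,0.032,0.006,0,0,-0.101],[0,0.006,0.033,0.006,0,0,-0.1],[0,0.002,0.033,0.006,0,0,-0.101],[0,0,0.033,0.006,0,0,-0.1]],
])

```text
t: 2.65
position: [0.4495, 0.299, 0.1532]
orientation: [-3.142, 0.0, -3.068]
ft_force: [1.0, -1.2, 0.4]
gripper_width: 0.0007
grasp_force: 0.0
```

apply_moves([
  [[0,0,0,0.01,0,0,0],[0,0,0,0.005,0,0,0],[0,0,0,0,0,0,0]],
])

```text
t: 2.9
position: [0.4491, 0.2966, 0.1371]
orientation: [-3.14, -0.002, -3.074]
ft_force: [-0.5, -0.3, 0.1]
gripper_width: 0.0002
grasp_force: 0.0
```

Run:
```python
from h import *
st()
c=cam('wrist','w1.png')
```

```text
t 2.9 p [0.4491 0.2966 0.1371] o [-3.140e+00 -2.000e-03 -3.074e+00] F [-0.5 -0.3  0.1] M [ 0.06 -0.15  0.  ] w 0.0002 g 0.0 q [ 0.54 -0.13  1.86 -0.    1.41 -1.1 ]
```

View pics/w1.png

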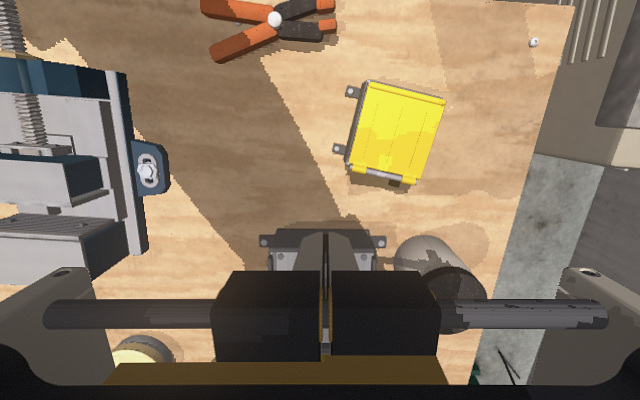

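The wrist view looks toward the front: the larger box's front edge is at (322,250) under the fingers, the jar at (440,280) and the small switch at (395,130). Now pushing the cover back (tool −x).

apply_moves([
  [[0,-0.014,0,0,0,0,0],[0,-0.014,0,0,0,0,0],[0,-0.014,0,0,0,0,0],[0,-0.012,0,0,0,0,0],[0,-0.01,0,0,0,0,0]],
])

```text
t: 3.37
position: [0.5148, 0.3007, 0.1393]
orientation: [3.141, 0.001, -3.075]
ft_force: [-1.0, -0.1, 0.2]
gripper_width: 0.0005
grasp_force: 0.0
```

apply_moves([
  [[0,-0.01,0,-0.001,0,0,0],[0,-0.01,0,-0.001,0,0,0],[0,-0.01,0,-0.001,0,0,0],[0,-0.01,0,-0.002,0,0,0],[0,-0.01,0,-0.002,0,0,0]],
])

```text
t: 3.78
position: [0.5644, 0.305, 0.1459]
orientation: [-3.142, -0.0, -3.073]
ft_force: [-1.8, -0.7, 0.2]
gripper_width: 0.0004
grasp_force: 0.7
```

apply_moves([
  [[0,-0.008,0,-0.002,0,0,0],[0,-0.008,0,-0.002,0,0,0],[0,-0.008,0,-0.002,0,0,0],[0,-0.008,0,-0.002,0,0,0]],
])

```text
t: 4.12
position: [0.596, 0.3072, 0.1536]
orientation: [-3.141, -0.001, -3.073]
ft_force: [-2.6, -0.5, -0.8]
gripper_width: 0.0004
grasp_force: 0.8
```

apply_moves([
  [[0,-0.006,0,0,0,0,0],[0,-0.006,0,0,0,0,0],[0,-0.005,0,0,0,0,0]],
])

```text
t: 4.37
position: [0.6129, 0.3084, 0.1535]
orientation: [-3.142, -0.0, -3.073]
ft_force: [-1.7, -0.0, -0.4]
gripper_width: 0.0006
grasp_force: 0.6
```

apply_moves([
  [[0,-0.004,0,0,0,0,0],[0,-0.004,0,0,0,0,0]],
])

```text
t: 4.53
position: [0.6206, 0.3089, 0.1535]
orientation: [-3.142, -0.0, -3.073]
ft_force: [-12.7, -2.0, 0.7]
gripper_width: 0.0008
grasp_force: 6.2
```

apply_moves([
  [[0,-0.003,0,0,0,0,0],[0,-0.002,0,0,0,0,0]],
])

```text
t: 4.7
position: [0.6221, 0.3091, 0.153]
orientation: [-3.14, -0.01, -3.073]
ft_force: [-45.6, -6.2, 13.5]
gripper_width: 0.0004
grasp_force: 23.2
```

Stop reached (force rose sharply). Backing off and heading to the key with the gripper open.

apply_moves([
  [[0,0.01,0,0,0,0,0],[0,0.02,0,-0.01,0,0,0],[0,0.02,0,-0.02,0,0,0],[0.4,0.01,0,-0.03,0,0,0],[0.4,0,0,0,0,0,0]],
])

```text
t: 5.12
position: [0.5654, 0.3058, 0.2202]
orientation: [3.139, 0.007, -3.073]
ft_force: [1.1, 0.5, 1.0]
gripper_width: 0.0094
grasp_force: 0.0
```

Run:
```python
from h import *
st()
plan([(.64,-.018,.225,2.985,10)],op=.5)
c=cam('scene','s2.png');P=cloud(c);h=cv2.cvtColor(c['img'],cv2.COLOR_RGB2HSV)
q=P[(h[...,0]>22)&(h[...,0]<36)&(h[...,1]>140)&(P[...,2]>.1)&(P[...,2]<.17)&(P[...,1]>.2)&(P[...,1]<.38)]
print('cover',len(q),q.mean(0),q.max(0),q.min(0))
```

```text
t 5.12 p [0.5654 0.3058 0.2202] o [ 3.139  0.007 -3.073] F [1.1 0.5 1. ] M [ 0.04 -0.19  0.01] w 0.0094 g 0.0 q [ 0.46  0.05  1.55  0.    1.53 -1.18]
[0.5, -0.005, -0.033, -0.001, 0.0, 0.001, 0.023],[0.5, -0.006, -0.033, -0.0, 0.0, 0.001, 0.022],[0.5, -0.007, -0.032, -0.001, 0.0, 0.001, 0.023],[0.5, -0.007, -0.032, -0.0, 0.0, 0.0, 0.023],[0.5, -0.008, -0.032, -0.001, 0.001, 0.001, 0.022]
[0.5, -0.009, -0.032, -0.0, 0.0, 0.0, 0.023],[0.5, -0.01, -0.032, -0.001, 0.001, 0.001, 0.022],[0.5, -0.01, -0.032, -0.0, 0.0, 0.0, 0.023],[0.5, -0.011, -0.031, -0.001, 0.001, 0.001, 0.022],[0.5, -0.012, -0.031, -0.0, 0.001, 0.0, 0.023]
-> [ 0.64   -0.0175  0.2247] [-3.1411e+00  4.0000e-04  2.9845e+00]
cover 741 [0.62484465 0.31302765 0.12329457] [0.64507417 0.35157965 0.15676715] [0.60641137 0.25642307 0.10018017]
```

apply_moves([
  [[0.5,-0.005,-0.033,-0.001,0,0,0.023],[0.5,-0.006,-0.033,0,0,0,0.022],[0.5,-0.007,-0.032,0,0,0,0.023],[0.5,-0.007,-0.032,0,0,0,0.023],[0.5,-0.008,-0.032,0,0,0,0.022]],
])

```text
t: 5.58
position: [0.6026, 0.1423, 0.214]
orientation: [-3.141, -0.0, 3.096]
ft_force: [0.4, -0.7, -0.6]
gripper_width: 0.0446
grasp_force: 0.0
```

apply_moves([
  [[0.5,-0.009,-0.032,0,0,0,0.023],[0.5,-0.01,-0.032,0,0,0,0.022],[0.5,-0.01,-0.032,0,0,0,0.023],[0.5,-0.011,-0.031,0,0,0,0.022],[0.5,-0.012,-0.031,0,0,0,0.023]],
])

```text
t: 6.0
position: [0.6402, -0.0201, 0.2139]
orientation: [-3.142, -0.0, 2.983]
ft_force: [0.5, 0.6, -0.9]
gripper_width: 0.0462
grasp_force: 0.0
```

apply_moves([
  [[0.5,0,0,0,0,0,0],[0.5,0,0,0,0,0,0]],
])

```text
t: 6.17
position: [0.6402, -0.02, 0.2136]
orientation: [-3.141, -0.001, 2.981]
ft_force: [0.1, 0.4, -0.5]
gripper_width: 0.0467
grasp_force: 0.0
```

Run:
```python
from h import *
st()
c=cam('wrist','w3.png'); s=cam('scene','s3.png'); d=cam('side','d3.png')
np.savez('pics/w3.npz',**c);np.savez('pics/s3.npz',**s);np.savez('pics/d3.npz',**d)
for n,c in [('w',c),('s',s),('d',d)]:
    P=cloud(c);h=cv2.cvtColor(c['img'],cv2.COLOR_RGB2HSV)
    m=((h[...,0]<7)|(h[...,0]>173))&(h[...,1]>150)&(abs(P[...,0]-.64)<.04)&(abs(P[...,1]+.018)<.04)&(P[...,2]>.055)&(P[...,2]<.11)
    for lab,mm in [('all',m),('top',m&(P[...,2]>.088))]:
        q=P[mm]
        if len(q)>10:
            r=cv2.minAreaRect((q[:,:2]*1000).astype(np.float32)); print(n,lab,len(q),np.round(r[0],1),np.round(r[1],1),round(r[2],1),'z98',np.percentile(q[:,2],98).round(4))
crop=np.hstack([cv2.resize(s['img'][185:275,225:325],(400,360),interpolation=cv2.INTER_CUBIC),cv2.resize(np.load('pics/w3.npz')['img'],(400,250))[:, :] if 0 else cv2.resize(np.load('pics/w3.npz')['img'],(400,360))])
cv2.imwrite('pics/c3.png',crop[:,:,::-1])
```

```text
t 6.17 p [ 0.6402 -0.02    0.2136] o [-3.141e+00 -1.000e-03  2.981e+00] F [ 0.1  0.4 -0.5] M [ 0.02 -0.16  0.07] w 0.0467 g 0.0 q [-0.07  0.05  1.56 -0.    1.53 -1.48]
w all 374 [641.1 -16.1] [ 9.2 33. ] 80.2 z98 0.0978
w top 321 [641.1 -16.3] [ 8.9 32.9] 81.3 z98 0.0979
s all 49 [639.2 -15.2] [ 8.3 31.6] 80.7 z98 0.103
s top 34 [639.8 -14.7] [ 7.1 30.7] 80.7 z98 0.1035
d all 254 [640.4 -20.5] [10.  34.2] 80.8 z98 0.0968
d top 64 [640.1 -20.2] [ 9.5 30.4] 82.0 z98 0.0976
```

View pics/c3.png

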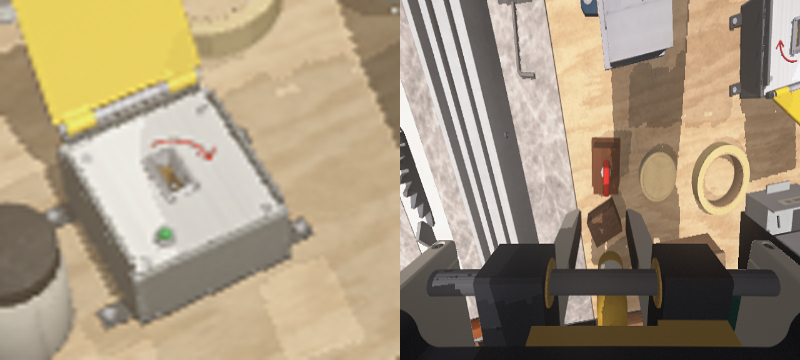

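The left crop shows the cover folded fully back and the keyhole at about (172,175). The right crop (wrist view) shows the red key at (606,180), the walnut block at (605,222) and the bottle at (610,285). I'll check the bottle's clearance and refine the box pose, now that it's unobstructed.

Run:
```python
from h import *
s=dict(np.load('pics/s3.npz'));d=dict(np.load('pics/d3.npz'));w=dict(np.load('pics/w3.npz'))
for c,(a,b,e,f) in [(s,(325,85,352,138)),(d,(440,180,480,255))]:
    p=cloud(c)[b:f,a:e].reshape(-1,3);q=p[(p[:,2]>.1)&(p[:,2]<.25)&(p[:,0]<1.)]; print('tall',len(q),q.min(0).round(3),q.max(0).round(3))
for n,c in [('s',s),('d',d),('w',w)]:
    P=cloud(c).reshape(-1,3);h=cv2.cvtColor(c['img'],cv2.COLOR_RGB2HSV).reshape(-1,3)
    m=(P[:,0]>.46)&(P[:,0]<.6)&(P[:,1]>.235)&(P[:,1]<.362)&(P[:,2]>.046)&(P[:,2]<.060)
    if m.sum()<50: continue
    r=cv2.minAreaRect((P[m,:2]*1000).astype(np.float32));print(n,'box',m.sum(),np.round(r[0],1),np.round(r[1],1),round(r[2],1))
    hole=(abs(P[:,0]-.538)<.025)&(abs(P[:,1]-.299)<.025)&(P[:,2]<.050)&(P[:,2]>.0)
    q=P[hole];print(n,'hole',len(q),q.mean(0).round(4) if len(q) else '', np.percentile(q,[2,98],axis=0).round(3).tolist() if len(q) else '')
```

```text
tall 216 [ 0.787 -0.057  0.1  ] [ 0.839 -0.001  0.144]
tall 553 [ 0.786 -0.062  0.1  ] [ 0.838 -0.019  0.172]
s box 1611 [538.3 299.4] [110.1 100.8] 3.1
s hole 30 [0.5444 0.2962 0.0441] [[0.518, 0.28, 0.03], [0.556, 0.32, 0.05]]
d box 782 [536.9 297.6] [109.9 107. ] 5.6
d hole 46 [0.5359 0.2947 0.0491] [[0.516, 0.274, 0.047], [0.561, 0.322, 0.05]]
w box 6012 [545.5 274.7] [101.1  59.4] 7.1
w hole 769 [0.537  0.2877 0.0487] [[0.514, 0.275, 0.044], [0.562, 0.304, 0.05]]
```

apply_moves([
  [[0.5,0,0.0025,0.01,0,0,0],[0.5,0,0,0.02,0,0,0],[0.5,0,0,0.015,0,0,0]],
])

```text
t: 6.57
position: [0.64, -0.0146, 0.1679]
orientation: [3.141, -0.0, 2.985]
ft_force: [0.2, -0.1, 0.8]
gripper_width: 0.0466
grasp_force: 0.0
```

apply_moves([
  [[0.5,0,-0.002,0.025,0,0,0],[0.5,0,0,0.025,0,0,0],[0.5,0,0,0.02,0,0,0],[0.5,0,0,0.007,0,0,0],[0.5,0,0,0,0,0,0]],
], squeeze=15)

```text
t: 6.98
position: [0.6388, -0.0172, 0.0901]
orientation: [-3.141, -0.004, 2.984]
ft_force: [-0.9, 0.4, -0.2]
gripper_width: 0.0464
grasp_force: 0.0
```

apply_moves([
  [[0.0,0,0,0,0,0,0],[0.0,0,0,0,0,0,0],[0,0,0,0,0,0,0],[0,0,0,0,0,0,0],[0,0,0,0,0,0,0]],
])

```text
t: 7.4
position: [0.6402, -0.0178, 0.0935]
orientation: [3.141, 0.001, 2.984]
ft_force: [0.1, -0.1, 0.1]
gripper_width: 0.0177
grasp_force: 0.0
```

apply_moves([
  [[0.0,0,0,0,0,0,0],[0.0,0,0,0,0,0,0]],
], squeeze=55)

```text
t: 7.57
position: [0.6401, -0.0173, 0.093]
orientation: [3.14, 0.001, 2.984]
ft_force: [0.8, 4.5, 2.5]
gripper_width: 0.0095
grasp_force: 54.9
```

Run:
```python
from h import *
st()
```

```text
t 7.57 p [ 0.6401 -0.0173  0.093 ] o [3.140e+00 1.000e-03 2.984e+00] F [0.8 4.5 2.5] M [ 0.79 -0.3   0.02] w 0.0095 g 54.9 q [-0.07  0.12  1.69  0.    1.34 -1.48]
```

apply_moves([
  [[0,0,0,-0.01,0,0,0],[0,0,0,-0.02,0,0,0],[0,0,0,-0.03,0,0,0],[0,0,0,-0.03,0,0,0],[0,0,0,-0.03,0,0,0]],
])

```text
t: 7.98
position: [0.6396, -0.018, 0.2147]
orientation: [-3.141, -0.0, 2.984]
ft_force: [0.2, 1.2, -0.5]
gripper_width: 0.0099
grasp_force: 54.9
```

Run:
```python
from h import *
st()
plan([(.538,.299,.20,-3.072,12)])
```

```text
t 7.98 p [ 0.6396 -0.018   0.2147] o [-3.141 -0.     2.984] F [ 0.2  1.2 -0.5] M [-0.01 -0.13  0.  ] w 0.0099 g 54.9 q [-0.07  0.05  1.56 -0.    1.53 -1.48]
[0.0, 0.013, 0.025, 0.001, -0.0, -0.0, -0.019],[0.0, 0.012, 0.025, 0.001, -0.0, -0.0, -0.019],[0.0, 0.012, 0.025, 0.001, -0.0, -0.0, -0.019],[0.0, 0.011, 0.025, 0.001, -0.0, -0.0, -0.019],[0.0, 0.011, 0.026, 0.001, -0.0, -0.0, -0.019]
[0.0, 0.01, 0.026, 0.001, -0.0, -0.0, -0.019],[0.0, 0.009, 0.026, 0.001, -0.0, -0.0, -0.019],[0.0, 0.009, 0.026, 0.002, -0.0, -0.0, -0.019],[0.0, 0.009, 0.026, 0.001, -0.0, -0.0, -0.019],[0.0, 0.008, 0.027, 0.002, -0.0, -0.0, -0.019]
[0.0, 0.007, 0.027, 0.001, -0.0, -0.0, -0.019],[0.0, 0.007, 0.026, 0.002, -0.001, -0.0, -0.019],-> [0.5382 0.2987 0.1996] [ 3.1411e+00 -1.0000e-04 -3.0715e+00]
```

apply_moves([
  [[0,0.013,0.025,0.001,0,0,-0.019],[0,0.012,0.025,0.001,0,0,-0.019],[0,0.012,0.025,0.001,0,0,-0.019],[0,0.011,0.025,0.001,0,0,-0.019],[0,0.011,0.026,0.001,0,0,-0.019]],
])

```text
t: 8.4
position: [0.5959, 0.1152, 0.2085]
orientation: [-3.141, 0.001, 3.079]
ft_force: [0.6, 0.2, -0.6]
gripper_width: 0.0093
grasp_force: 54.9
```

apply_moves([
  [[0,0.01,0.026,0.001,0,0,-0.019],[0,0.009,0.026,0.001,0,0,-0.019],[0,0.009,0.026,0.002,0,0,-0.019],[0,0.009,0.026,0.001,0,0,-0.019],[0,0.008,0.027,0.002,0,0,-0.019]],
])

```text
t: 8.82
position: [0.5541, 0.2475, 0.2017]
orientation: [-3.141, 0.001, -3.109]
ft_force: [-0.2, 0.0, -1.0]
gripper_width: 0.0093
grasp_force: 54.9
```

apply_moves([
  [[0,0.007,0.027,0.001,0,0,-0.019],[0,0.007,0.026,0.002,0,0,-0.019],[0,0,0,0.02,0,0,0],[0,0,0,0.015,0,0,0],[0,0,0,0,0,0,0]],
])

```text
t: 9.23
position: [0.5374, 0.2982, 0.1594]
orientation: [-3.139, -0.004, -3.071]
ft_force: [0.7, -0.3, -1.1]
gripper_width: 0.0097
grasp_force: 54.9
```

Run:
```python
from h import *
st()
w=cam('wrist');s=cam('scene');d=cam('side')
for n,c in zip('wsd',(w,s,d)): np.savez(f'pics/{n}4.npz',**c)
def proj(c,p):
    Rw=Rm(c);t=-Rw.T@np.array(c['xyz']);return cv2.projectPoints(np.array([p],float),cv2.Rodrigues(Rw.T)[0],t,np.array(c['camera_matrix']),np.array(c['dist']))[0].ravel()
ims=[]
for c,hw in ((s,40),(d,40),(w,110)):
    u,v=proj(c,[.538,.299,.07]).astype(int);print(u,v)
    a=max(0,u-hw);b=max(0,v-hw);a=min(a,640-2*hw);b=min(b,400-2*hw);print('crop',a,b)
    ims.append(cv2.resize(c['img'][b:b+2*hw,a:a+2*hw],(266,400) if 0 else (266,266),interpolation=cv2.INTER_CUBIC))
cv2.imwrite('pics/c4.png',np.hstack(ims)[:,:,::-1])
```

```text
t 9.23 p [0.5374 0.2982 0.1594] o [-3.139 -0.004 -3.071] F [ 0.7 -0.3 -1.1] M [ 0.08 -0.12 -0.02] w 0.0097 g 54.9 q [ 0.47  0.02  1.68 -0.    1.45 -1.18]
267 225
crop 227 185
299 172
crop 259 132
326 211
crop 216 101
```

View pics/c4.png

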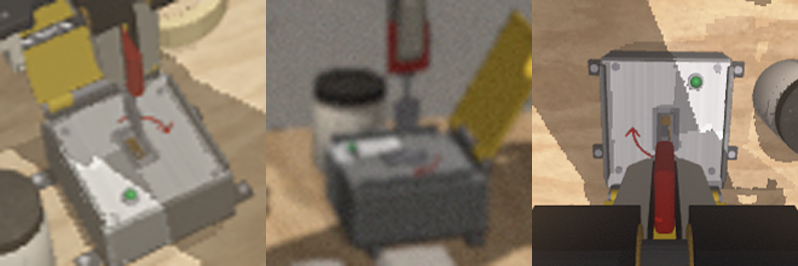

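Run:
```python
from h import *
w=dict(np.load('pics/w4.npz'));P=cloud(w)
s=arm.sense();p0=s['position'];ct=R.from_euler('xyz',[np.pi,0,s['orientation'][2]])
T=(P-p0)@ct.as_matrix()   # tool frame, tool x = -box x
h=cv2.cvtColor(w['img'],cv2.COLOR_RGB2HSV)
z=P[...,2]
m=(z>.046)&(z<.064)&(T[...,0]>-.03)&(T[...,0]<.08)&(abs(T[...,1])<.07)
q=T[m]
for a,b in [(.0,.02),(.02,.035),(.035,.05)]:
    r=q[(q[:,0]>a)&(q[:,0]<b)];print('y ext at x',a,b,np.percentile(r[:,1],[.5,99.5]).round(4), 'mid',np.percentile(r[:,1],[.5,99.5]).mean().round(4))
for a,b in [(-.04,-.01),(-.01,.01),(.01,.04)]:
    r=q[(q[:,1]>a)&(q[:,1]<b)];print('front x at y',a,b,np.percentile(r[:,0],99.5).round(4))
hm=(z<.049)&(z>.01)&(abs(T[...,0])<.025)&(abs(T[...,1])<.02)
v,u=np.nonzero(hm);print('hole px',len(u),u.min(),u.max(),v.min(),v.max(),'T',np.percentile(T[hm],[5,50,95],axis=0).round(4).tolist())
rm=((h[...,0]<7)|(h[...,0]>173))&(h[...,1]>150)&(abs(T[...,1])<.02)&(abs(T[...,0])<.03)&(z>.09)
t=T[rm];print('key',rm.sum(),np.percentile(t,[2,50,98],axis=0).round(4).tolist(),'top z',z[rm].max())
cv2.imwrite('pics/c5.png',cv2.resize(w['img'][150:310,240:410],(680,640)[:2] if 0 else (612,576),interpolation=cv2.INTER_CUBIC)[:,:,::-1])
```

```text
y ext at x 0.0 0.02 [-0.0477  0.0488] mid 0.0006
y ext at x 0.02 0.035 [-0.0475  0.0489] mid 0.0007
y ext at x 0.035 0.05 [-0.0473  0.0492] mid 0.0009
front x at y -0.04 -0.01 0.0536
front x at y -0.01 0.01 0.0536
front x at y 0.01 0.04 0.0529
hole px 246 305 347 180 229 T [[-0.0192, -0.0171, 0.1144], [-0.0012, 0.0012, 0.1149], [0.0228, 0.0181, 0.1476]]
key 849 [[-0.0146, -0.005, -0.001], [0.0015, -0.0005, 0.0003], [0.0162, 0.0041, 0.0026]] top z 0.16472811463436987
```

View pics/c5.png

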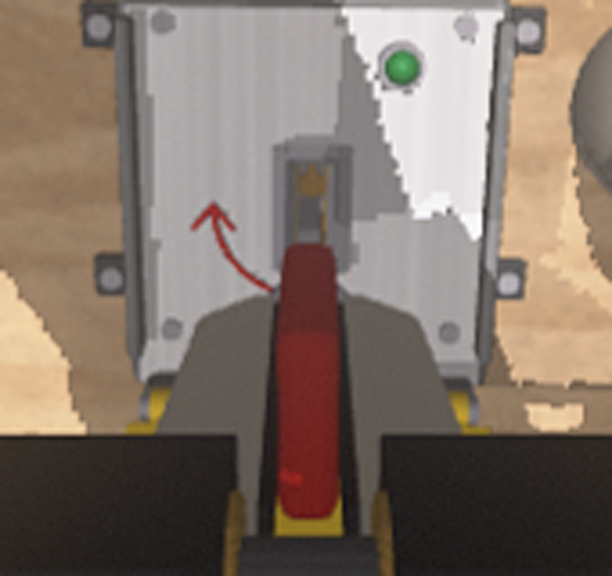

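The crop shows the keyhole funnel at about (312,200), with the red grip just right of its line and slightly back. Correction: about 2 mm along tool −x and 1 mm along +y. Then descend while watching the force.

apply_moves([
  [[0,-0.002,0.001,0.005,0,0,0.01],[0,0,0,0.01,0,0,0],[0,0,0,0.005,0,0,0],[0,0,0,0.003,0,0,0],[0,0,0,0,0,0,0]],
], squeeze=60)

```text
t: 9.8
position: [0.5401, 0.2998, 0.1385]
orientation: [-3.141, -0.001, -3.082]
ft_force: [-0.3, 0.2, -0.8]
gripper_width: 0.0096
grasp_force: 59.9
```

apply_moves([
  [[0,0,0,0.003,0,0,0],[0,0,0,0.003,0,0,0],[0,0,0,0,0,0,0]],
])

```text
t: 10.05
position: [0.5401, 0.3, 0.1333]
orientation: [-3.141, -0.001, -3.081]
ft_force: [-3.0, 0.3, -1.7]
gripper_width: 0.0096
grasp_force: 60.0
```

Run:
```python
from h import *
st()
```

```text
t 10.05 p [0.5401 0.3    0.1333] o [-3.141e+00 -1.000e-03 -3.081e+00] F [-3.   0.3 -1.7] M [ 0.05  0.37 -0.02] w 0.0096 g 60.0 q [ 0.47  0.04  1.7   0.    1.4  -1.17]
```

apply_moves([
  [[0,0.001,0,0.002,0,0,0],[0,0,0,0.003,0,0,0],[0,0,0,0.002,0,0,0],[0,0,0,0,0,0,0]],
])

```text
t: 10.38
position: [0.5393, 0.2998, 0.1261]
orientation: [-3.141, -0.0, -3.081]
ft_force: [0.3, -0.9, -0.7]
gripper_width: 0.0097
grasp_force: 60.0
```

apply_moves([
  [[0,0,0,0.003,0,0,0],[0,0,0,0.003,0,0,0],[0,0,0,0,0,0,0]],
])

```text
t: 10.63
position: [0.5395, 0.2997, 0.1207]
orientation: [-3.141, 0.0, -3.082]
ft_force: [0.5, -4.1, -0.1]
gripper_width: 0.0097
grasp_force: 60.0
```

apply_moves([
  [[0,0,-0.0007,0.002,0,0,0],[0,0,0,0.002,0,0,0],[0,0,0,0.002,0,0,0],[0,0,0,0,0,0,0]],
])

```text
t: 10.97
position: [0.5395, 0.2993, 0.1143]
orientation: [3.141, 0.0, -3.081]
ft_force: [2.0, -0.1, -0.8]
gripper_width: 0.0094
grasp_force: 60.0
```

apply_moves([
  [[0,0,0,0.002,0,0,0],[0,0,0,0.002,0,0,0],[0,0,0,0,0,0,0]],
])

```text
t: 11.22
position: [0.5396, 0.2994, 0.111]
orientation: [3.141, 0.001, -3.081]
ft_force: [-0.7, -1.1, 3.8]
gripper_width: 0.0097
grasp_force: 60.0
```

Run:
```python
from h import *
st()
```

```text
t 11.22 p [0.5396 0.2994 0.111 ] o [ 3.141e+00  1.000e-03 -3.081e+00] F [-0.7 -1.1  3.8] M [-0.15  0.05 -0.02] w 0.0097 g 60.0 q [ 0.47  0.06  1.72 -0.    1.36 -1.17]
```

apply_moves([
  [[0,0,0,0.002,0,0,0],[0,0,0,0.001,0,0,0]],
])

```text
t: 11.38
position: [0.5396, 0.2994, 0.1081]
orientation: [3.141, 0.001, -3.081]
ft_force: [0.6, -0.6, 6.4]
gripper_width: 0.0094
grasp_force: 60.0
```

apply_moves([
  [[0,0,0,0.002,0,0,0],[0,0,0,0.001,0,0,0]],
])

```text
t: 11.55
position: [0.5397, 0.2994, 0.105]
orientation: [3.141, 0.001, -3.081]
ft_force: [0.2, -0.7, 3.5]
gripper_width: 0.0095
grasp_force: 60.0
```

apply_moves([
  [[0,0,0,0.001,0,0,0],[0,0,0,0.001,0,0,0]],
])

```text
t: 11.72
position: [0.5395, 0.2994, 0.1028]
orientation: [3.141, 0.0, -3.081]
ft_force: [0.4, -1.4, 6.6]
gripper_width: 0.0096
grasp_force: 60.0
```

apply_moves([
  [[0,0,0,0.001,0,0,0],[0,0,0,0.001,0,0,0]],
])

```text
t: 11.88
position: [0.5399, 0.2995, 0.1023]
orientation: [3.141, 0.002, -3.081]
ft_force: [-6.4, -3.1, 26.4]
gripper_width: 0.0096
grasp_force: 60.0
```

Run:
```python
from h import *
st()
s=arm.sense();w=cam('wrist');P=cloud(w);h=cv2.cvtColor(w['img'],cv2.COLOR_RGB2HSV)
T=(P-s['position'])@R.from_euler('xyz',[np.pi,0,s['orientation'][2]]).as_matrix()
rm=((h[...,0]<7)|(h[...,0]>173))&(h[...,1]>150)&(abs(T[...,1])<.02)&(abs(T[...,0])<.03)&(T[...,2]<.03)
t=T[rm];print('key',rm.sum(),np.percentile(t,[2,50,98],axis=0).round(4).tolist())
np.savez('pics/w6.npz',**w)
```

```text
t 11.88 p [0.5399 0.2995 0.1023] o [ 3.141e+00  2.000e-03 -3.081e+00] F [-6.4 -3.1 26.4] M [-0.9   1.15  0.01] w 0.0096 g 60.0 q [ 0.47  0.06  1.73 -0.    1.35 -1.17]
key 869 [[-0.0159, -0.0051, -0.0049], [0.0004, -0.0006, -0.0036], [0.0151, 0.004, -0.0004]]
```

Run:
```python
from h import *
for n in ('w3','w4','w6'):
    w=dict(np.load(f'pics/{n}.npz'));P=cloud(w);h=cv2.cvtColor(w['img'],cv2.COLOR_RGB2HSV);z=P[...,2]
    c=np.array([.6405,-.0175]) if n=='w3' else np.array([.5395,.2995])
    rm=((h[...,0]<7)|(h[...,0]>173))&(h[...,1]>150)&(np.hypot(P[...,0]-c[0],P[...,1]-c[1])<.025)&(z>.06)
    q=z[rm]; print(n,'campose z',w['xyz'][2],'red z',np.percentile(q,[50,90,99]).round(4))
    if n!='w3':
        a=(P[...,0]>.47)&(P[...,0]<.53)&(P[...,1]>.26)&(P[...,1]<.34)&(z>.03)&(z<.07);print('  top med',np.median(z[a]).round(4))
        b=(P[...,0]>.47)&(P[...,0]<.58)&((abs(P[...,1]-.299)>.0455)&(abs(P[...,1]-.299)<.049))&(z>.03)&(z<.07);print('  rim p90',np.percentile(z[b],[50,90]).round(4))
st()
```

```text
w3 campose z 0.35473900165627076 red z [0.0961 0.0973 0.098 ]
w4 campose z 0.3007738649904954 red z [0.1631 0.1639 0.1645]
  top med 0.0498
  rim p90 [0.0571 0.0583]
w6 campose z 0.24318598308828426 red z [0.1059 0.1067 0.1074]
  top med 0.0498
  rim p90 [0.0571 0.0583]
t 11.93 p [0.5399 0.2996 0.1023] o [ 3.141e+00  1.000e-03 -3.081e+00] F [-4.2 -3.5 19.5] M [-0.67  0.83 -0.05] w 0.0095 g 60.0 q [ 0.47  0.06  1.73  0.    1.35 -1.17]
```

The key is home: its top is at z≈0.107 and contact is stiff. Turning clockwise now (+ about tool z).

apply_moves([
  [[0,0,0,-0.0003,0,0,0.08],[0,0,0,0,0,0,0.1],[0,0,0,0,0,0,0.1],[0,0,0,0,0,0,0.1]],
])

```text
t: 12.27
position: [0.5399, 0.2995, 0.1024]
orientation: [3.14, 0.001, 2.817]
ft_force: [-3.0, -3.3, 15.5]
gripper_width: 0.0097
grasp_force: 60.0
```

Run:
```python
from h import *
st()
```

```text
t 12.27 p [0.5399 0.2995 0.1024] o [3.140e+00 1.000e-03 2.817e+00] F [-3.  -3.3 15.5] M [-0.62  0.44  0.06] w 0.0097 g 60.0 q [ 0.47  0.06  1.73  0.    1.35 -0.78]
```

apply_moves([
  [[0,0,0,0,0,0,0.1],[0,0,0,0,0,0,0.1],[0,0,0,0,0,0,0.1],[0,0,0,0,0,0,0.1],[0,0,0,0,0,0,0.1]],
])

```text
t: 12.68
position: [0.54, 0.2994, 0.1025]
orientation: [3.14, 0.001, 2.317]
ft_force: [-0.9, -2.9, 16.1]
gripper_width: 0.0094
grasp_force: 60.0
```

apply_moves([
  [[0,0,0,0,0,0,0.1],[0,0,0,0,0,0,0.1],[0,0,0,0,0,0,0.1],[0,0,0,0,0,0,0.1],[0,0,0,0,0,0,0.1]],
])

```text
t: 13.1
position: [0.5398, 0.2994, 0.1024]
orientation: [3.14, -0.0, 1.817]
ft_force: [-3.8, -4.1, 16.1]
gripper_width: 0.0096
grasp_force: 60.0
```

Run:
```python
from h import *
st()
```

```text
t 13.1 p [0.5398 0.2994 0.1024] o [ 3.14  -0.     1.817] F [-3.8 -4.1 16.1] M [-0.88  0.65  0.18] w 0.0096 g 60.0 q [ 0.47  0.06  1.73 -0.    1.35  0.22]
```

apply_moves([
  [[0,0,0,0,0,0,0.06],[0,0,0,0,0,0,0.06]],
])

```text
t: 13.27
position: [0.5399, 0.2994, 0.1024]
orientation: [3.14, -0.0, 1.699]
ft_force: [-2.9, -4.5, 16.9]
gripper_width: 0.0099
grasp_force: 60.0
```

Run:
```python
from h import *
st()
```

```text
t 13.27 p [0.5399 0.2994 0.1024] o [ 3.14  -0.     1.699] F [-2.9 -4.5 16.9] M [-0.93  0.61  0.13] w 0.0099 g 60.0 q [ 0.47  0.06  1.73 -0.    1.35  0.34]
```

apply_moves([
  [[0,0,0,0,0,0,0.04],[0,0,0,0,0,0,0.03]],
])

```text
t: 13.43
position: [0.5399, 0.2994, 0.1024]
orientation: [3.14, -0.0, 1.63]
ft_force: [-2.6, -3.8, 16.1]
gripper_width: 0.0098
grasp_force: 60.0
```

Run:
```python
from h import *
st()
```

```text
t 13.43 p [0.5399 0.2994 0.1024] o [ 3.14 -0.    1.63] F [-2.6 -3.8 16.1] M [-0.89  0.61  0.2 ] w 0.0098 g 60.0 q [ 0.47  0.06  1.73 -0.    1.35  0.41]
```

apply_moves([
  [[0,0,0,0,0,0,0.03],[0,0,0,0,0,0,0.03],[0,0,0,0,0,0,0]],
])

```text
t: 13.68
position: [0.5399, 0.2994, 0.1024]
orientation: [3.14, -0.0, 1.57]
ft_force: [-2.6, -3.8, 16.2]
gripper_width: 0.0096
grasp_force: 60.0
```

Run:
```python
from h import *
st()
s=arm.sense();w=cam('scene','s7.png');c=cam('wrist');P=cloud(c);h=cv2.cvtColor(c['img'],cv2.COLOR_RGB2HSV)
T=(P-s['position'])@R.from_euler('xyz',[np.pi,0,s['orientation'][2]]).as_matrix()
rm=((h[...,0]<7)|(h[...,0]>173))&(h[...,1]>150)&(abs(T[...,1])<.02)&(abs(T[...,0])<.03)&(T[...,2]<.03)
r=cv2.minAreaRect((T[rm][:,:2]*1000).astype(np.float32));print('key in tool',r,np.percentile(P[rm][:,2],[50,90]))
```

```text
t 13.68 p [0.5399 0.2994 0.1024] o [ 3.14 -0.    1.57] F [-2.6 -3.8 16.2] M [-0.92  0.6   0.15] w 0.0096 g 60.0 q [ 0.47  0.06  1.73 -0.    1.35  0.47]
key in tool ((-2.1625986099243164, 3.077363967895508), (31.74055290222168, 23.580947875976562), 21.871007919311523) [0.1061741  0.10702685]
```

Run:
```python
from h import *
s=arm.sense();c=cam('wrist','w8.png');P=cloud(c);h=cv2.cvtColor(c['img'],cv2.COLOR_RGB2HSV)
T=(P-s['position'])@R.from_euler('xyz',[np.pi,0,s['orientation'][2]]).as_matrix()
for n in ('w6',None):
    if n: 
        w=dict(np.load('pics/w6.npz'));p=cloud(w);hh=cv2.cvtColor(w['img'],cv2.COLOR_RGB2HSV);t=(p-np.array([.5399,.2995,.1023]))@R.from_euler('xyz',[np.pi,0,-3.081]).as_matrix()
    else: p,hh,t=P,h,T
    rm=((hh[...,0]<7)|(hh[...,0]>173))&(hh[...,1]>150)&(abs(t[...,1])<.02)&(abs(t[...,0])<.03)&(p[...,2]>.103)
    q=(t[rm][:,:2]*1000).astype(np.float32);print(len(q),cv2.minAreaRect(q),cv2.fitLine(q,cv2.DIST_HUBER,0,.01,.01).ravel())
for i in range(3): st(); cam('scene')
cv2.imwrite('pics/c8.png',np.hstack([c['img'][100:400,220:440],cv2.resize(cv2.imread('pics/s7.png')[170:270,215:325],(330,300))[:,:,::-1]])[:,:,::-1])
```

```text
847 ((-0.9549589157104492, -0.650792121887207), (9.284457206726074, 32.74372482299805), 89.5566635131836) [ 0.9999969   0.00248378  0.02153592 -0.51380455]
820 ((-1.2711849212646484, 0.3835773468017578), (9.198354721069336, 32.61392593383789), 89.6097183227539) [ 0.9999987  -0.00161554 -0.25280735  0.4706009 ]
t 13.83 p [0.5398 0.2994 0.1024] o [ 3.14  -0.     1.572] F [-2.6 -4.3 15. ] M [-0.9   0.55  0.16] w 0.0094 g 60.0 q [ 0.47  0.06  1.73 -0.    1.35  0.46]
t 13.88 p [0.5399 0.2994 0.1024] o [ 3.14  -0.     1.572] F [-3.  -3.5 16.2] M [-0.96  0.54  0.14] w 0.0096 g 60.0 q [ 0.47  0.06  1.73 -0.    1.35  0.46]
t 13.93 p [0.5398 0.2994 0.1024] o [ 3.14  -0.     1.572] F [-2.7 -3.4 16. ] M [-0.94  0.58  0.2 ] w 0.0095 g 60.0 q [ 0.47  0.06  1.73 -0.    1.35  0.46]
```

View pics/c8.png

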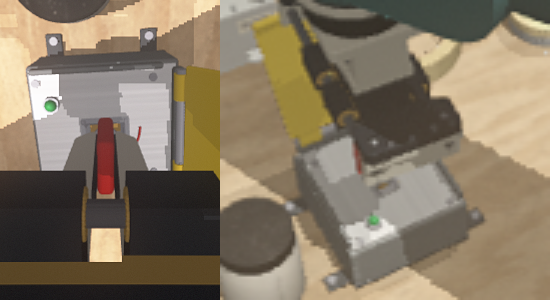

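The wrist crop shows the red grip at (105,155) turned square to the box. In the scene crop the cover is still folded back. The key hasn't slipped in the jaws. A little more turn should show the stop clearly.

apply_moves([
  [[0,0,0,0,0,0,0.03],[0,0,0,0,0,0,0]],
])

```text
t: 14.15
position: [0.5399, 0.2994, 0.1024]
orientation: [3.14, -0.0, 1.54]
ft_force: [-2.2, -2.9, 17.3]
gripper_width: 0.0095
grasp_force: 60.1
```

```bash
python3 -c "
from h import *
st();cam('scene');st()"
```

```text
t 14.15 p [0.5399 0.2994 0.1024] o [ 3.14 -0.    1.54] F [-2.2 -2.9 17.3] M [-0.94  0.55  0.44] w 0.0095 g 60.1 q [ 0.47  0.06  1.73 -0.    1.35  0.5 ]
t 14.2 p [0.5398 0.2994 0.1024] o [ 3.14  -0.     1.542] F [-2.8 -3.6 16.8] M [-0.91  0.59  0.44] w 0.01 g 60.1 q [ 0.47  0.06  1.73 -0.    1.35  0.49]
```

apply_moves([
  [[0,0,0,0,0,0,0.03],[0,0,0,0,0,0,0]],
])

```text
t: 14.37
position: [0.5399, 0.2995, 0.1024]
orientation: [3.14, -0.001, 1.511]
ft_force: [-2.5, -2.9, 16.3]
gripper_width: 0.0098
grasp_force: 60.5
```

```bash
python3 -c "
from h import *
st();cam('scene');st()"
```

```text
t 14.37 p [0.5399 0.2995 0.1024] o [ 3.140e+00 -1.000e-03  1.511e+00] F [-2.5 -2.9 16.3] M [-0.75  0.49  0.69] w 0.0098 g 60.5 q [ 0.47  0.06  1.73 -0.    1.35  0.53]
t 14.42 p [0.5399 0.2995 0.1024] o [ 3.140e+00 -1.000e-03  1.512e+00] F [-2.2 -3.7 15.2] M [-0.74  0.49  0.62] w 0.0095 g 60.5 q [ 0.47  0.06  1.73 -0.    1.35  0.52]
```

The moment jumps to 0.6 N m, so the barrel is at its stop. Final check of the cover, the key and whether the hold is steady.

apply_moves([
  [[0,0,0,0,0,0,0],[0,0,0,0,0,0,0],[0,0,0,0,0,0,0],[0,0,0,0,0,0,0],[0,0,0,0,0,0,0]],
])

```text
t: 14.83
position: [0.5399, 0.2994, 0.1024]
orientation: [3.14, -0.001, 1.512]
ft_force: [-1.6, -3.2, 15.6]
gripper_width: 0.0099
grasp_force: 60.5
```

Run:
```python
from h import *
st()
s=arm.sense();p=cloud(c:=cam('wrist'));hh=cv2.cvtColor(c['img'],cv2.COLOR_RGB2HSV)
t=(p-s['position'])@R.from_euler('xyz',[np.pi,0,s['orientation'][2]]).as_matrix()
rm=((hh[...,0]<7)|(hh[...,0]>173))&(hh[...,1]>150)&(abs(t[...,1])<.02)&(abs(t[...,0])<.03)&(p[...,2]>.103)
q=(t[rm][:,:2]*1000).astype(np.float32);print(len(q),cv2.minAreaRect(q),np.percentile(p[rm][:,2],[50,90]))
for n in('side','scene'):
    c=cam(n);P=cloud(c);h=cv2.cvtColor(c['img'],cv2.COLOR_RGB2HSV)
    q=P[(h[...,0]>22)&(h[...,0]<36)&(h[...,1]>140)&(P[...,2]>.065)&(P[...,2]<.17)&(P[...,1]>.2)&(P[...,1]<.38)&(P[...,0]>.55)&(P[...,0]<.7)]
    if len(q)>20: f=np.polyfit(q[:,2],q[:,0],1);print('cover',len(q),'angle',np.pi/2+np.arctan(f[0]),q.max(0))
```

```text
t 14.83 p [0.5399 0.2994 0.1024] o [ 3.140e+00 -1.000e-03  1.512e+00] F [-1.6 -3.2 15.6] M [-0.77  0.51  0.7 ] w 0.0099 g 60.5 q [ 0.47  0.06  1.73 -0.    1.35  0.52]
819 ((-1.2144794464111328, 0.4611201286315918), (9.593722343444824, 32.57054901123047), 87.78143310546875) [0.10617616 0.107004  ]
cover 264 angle 2.096819925137026 [0.6417144  0.3430565  0.16174916]
cover 544 angle 2.0929298806341596 [0.64330401 0.35152559 0.15687412]
```

The key is home and steadily held at the stop, and the cover is at 2.09 rad. Handing in.

```bash
python3 -c "
from cell import arm
print(arm.sign_off())"
```

```text
the job is handed in; nothing more can be done
None
```

The interlock is reset and handed in at about 15 s: the cover is folded back to its stop (about 2.09 rad), and the key is fully home, held clockwise against the barrel's stop. The jar, tin and block were never touched.

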